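# Find the blind hole with the locating pin

### The arm

A 6-joint arm with a two-finger parallel gripper is mounted at the origin on a cart in front of the work surface, level with it; the furniture and walls round the work are solid. World frame = base frame: x ahead of the robot, y to its left, z up, the work surface at z = 0. Lengths are in mm, angles in rad, forces in N, time in s.
With the tool pointing down it reaches from about 350 to 975 mm from the base axis. Payload 4.9 kg.
Tool frame: the origin (TCP) lies on the centre line of the jaws, within the pads' length; the fingertips stand 14 mm ahead of it and the grasp point (between the pads) lies 5 mm behind it; z points along the fingers, y is the direction in which the jaws open and shut (so a half turn about z gives the same grasp; the last joint's range is limited). The gripper opens to 85 mm and grips with 20 to 120 N. Pads are 22 mm wide; open, the fingers measure 114 mm over their backs; the gripper's body (76 mm by 85 mm) begins 54 mm behind the grasp point. The pads swing forward as they close: fully open they stand 13 mm farther back than shut.
Start: joints at [-1.378, 0.053, 1.613, -0, 1.476, -0.119], TCP at [191.727, -594.846, 245.304] pointing down, gripper open.
Joint ranges: [-3.01, 3.01], [-1.01, 2.22], [0.06, 2.58], [-1.02, 4.17], [0.09, 2.62], [-3.14, 3.14]. Speed limits (rad/s): [2.57, 2.57, 3.14, 3.14, 3.14, 3.14].

### API

Orientations are given as a unit quaternion [x, y, z, w].
In Python, from plant import ctrl gives the robot as it stands.
- The arm moves only by the shell command python3 -m creep 'ROWS'. ROWS is JSON, a list of rows, each a list of 7 numbers: the shift along the tool's x, y, z in cm, then the turn, a rotation vector about the tool's x, y, z in rad, then the finger opening in cm, from 0 to 8.54. A call has 1 to 20 rows; each row is the pose to reach, as a shift and turn from the pose commanded when the call began, along the tool's axes at that moment; what a row does not reach only later rows make up. A row lasts 1/12 s, in which the tool goes at most 41.7 mm and 7.16 degrees, less where a joint would pass 70% of its speed; a pose out of reach is approached as far as the arm can. A call with a gripper value outside its range is refused whole. The fingers move at their own pace and stop on an object; the grip force is fixed at half the most. Time passes only in rows, so rows that repeat a pose let the fingers close. It gives the time, the measured TCP pose, the force and the opening at its end, in the units of the state.
- ctrl.state(): the state, without advancing time (a new reading comes with each control period).
- ctrl.snapshot(name): name is "side" or "top" or "wrist"; returns (picture, depth): 400x640x3 uint8, red, green, blue; 400x640 float32, mm along the optical axis (not along the pixel's ray), 0 where there is no reading.
- ctrl.camera_model(name): a dict with "mtx" (3x3 intrinsics, pixels), "rvec" (rotation vector, rad) and "tvec" (3), from world to camera coordinates, as OpenCV has them; the wrist camera has in their place "mount" (4x4, takes a point from camera to tool coordinates, whose origin is the TCP and whose axes are the flange's). Camera axes: x right, y down, z forward; pixel columns grow to the right and rows downward; lengths in mm; the calibration is good to about 2 mm. A picture is of the moment at which its call begins: read the wrist's pose just before it. camera_model takes no time and is no camera call.
- ctrl.hand_in(): hands the job in, once; it reports no verdict.
The state is a dict: "clock": time; "qpos": joint angles; "qvel": joint speeds; "joint_torque": joint torques, N m; "ee_pos": TCP position; "tcp_rot": TCP orientation; "contact_force": force on the tool from outside, world axes, zero at the start; "ft_torque": the same for the moment, N m; "finger_gap": opening from 0.0 (shut) to 1.0 (fully open).
Only numpy, scipy, OpenCV 4.12 (cv2) and the standard library are available. Lean on these libraries where they do the work, as an engineer would, in place of code of your own. Each camera call takes 0.05 s, during which the arm holds its last target. There are 200 camera calls.

### The job

Take the locating pin, the one with the tall slim head, out of the wooden rack and seat it in the only hole in the sliding bar of the drilling fixture, fully home with its collar down on the bar, and let go. Where the hole lies along the bar is not known, so feel for it with the pin's tip, pressing gently: the fixture must never take more than 25 N. Leave the other pin in the rack, and leave the tin and the burr block where they are.

Things in the scene. Friction and masses are not known exactly. Their poses are not given: they have to be found in the camera images.
- fixture: bead-drilling fixture fixed to the table, bare metal, 232 x 100 mm, 48 mm high. Origin: centre of its underside; x along its length, y across, z up. A 44 mm wide aluminium bar lies along x between two side rails (tops 44 mm up); it shows between two end covers that start at x = +-46 mm (cover tops 47 mm up, screw heads 48.5 mm). With the pin seated, its tip is 22 mm above the origin
- bar_top (a point): middle of the fixture, on the bar's flat top, 44 mm above fixture's origin, same axes. The bar has one upright round blind hole, 14 mm wide, 25 mm deep, mouth chamfered 1.5 mm, on the centre line (y = 0), its centre anywhere from x = -28 to +28 mm: it differs each time and is not measured, and this point does not follow it
- bar_spring (a point): same point as bar_top, fixed. The bar is clamped lengthwise but sits on springs: it starts to sink at about 2.5 N of downward push, gives 1 mm for each 2 N more, and meets a hard stop 6 mm down (about 14 N). It springs back up when the push ends, so the push on the pin vanishes when its tip comes over the hole
- locating_pin_head (a point): grip point of the loose steel locating pin, standing upright in one of the two rack holes: on its axis, 50 mm above its tip, 18 mm below its top. From the tip up: shank 12 mm thick, 22 mm long, chamfered at the foot; collar 24 mm wide, 4 mm thick; tall slim round head 16 mm wide, 42 mm long. About 90 g. z points up along the pin
- locating_pin_tip (a point): centre of the foot of the locating pin, the bottom end of its shank; z points up along the pin
- pin_rack: fixed wooden block, 56 x 110 mm and 34 mm high, with two upright holes 17.5 mm wide at y = +29 and -29 mm, in which the pins stand with their collars on its top. Origin: centre of its underside; y along its length
- stop_pin_head (a point): the other steel pin, in the other rack hole, to be left alone: same collar but a short wide head, 26 mm in diameter and 14 mm tall, and a 16 mm shank that does not fit the bar; the point is on its axis at mid-head, 33 mm above its foot
- tin: closed grey tin, 91 x 130 x 28 mm, loose on the table; origin at the centre of its underside
- burr_block: wooden block with burrs standing in it, 34 x 138 mm, 82 mm high, loose on the table; origin at the centre of its underside
Mind the look-alikes: they are no part of the job. What is shaped like the part that bears locating_pin_head but yellow is not meant.

How it is judged:
By the outcome, as a careful person would: the job done as asked, in the order asked, and still so for the second after the job is handed in, with the robot touching nothing.
It also fails if it takes over 72 s, if anything falls off the work surface, if the arm or the gripper's body presses on something with over 40 N, if the wrist force passes 120 N, or if a joint passes its speed limit or range.

## Working session

There is one attempt and no reset: what is moved stays moved. The work goes in short steps, Python scripts to look and compute and a shell command to move; the robot and the scene stay as the last step left them, time stands still between calls to the robot, and variables do not carry over. Pictures are saved under pics/ and viewed, about 8 in all and at most 12, crops included, and the job is handed in when it is done.

```bash
mkdir -p pics; ls
cat > h.py <<'E'
import numpy as np,cv2
from scipy.spatial.transform import Rotation as R
from plant import ctrl
def world(name,d,st=None):
    m=ctrl.camera_model(name);K=np.array(m["mtx"])
    v,u=np.mgrid[0:400,0:640]
    P=np.stack([(u-K[0,2])/K[0,0]*d,(v-K[1,2])/K[1,1]*d,d],-1)
    if name=="wrist":
        M=np.array(m["mount"]);P=P@M[:3,:3].T+M[:3,3]
        st=st or ctrl.state()
        return P@R.from_quat(st["tcp_rot"]).as_matrix().T+np.array(st["ee_pos"])
    Rm=cv2.Rodrigues(np.array(m["rvec"],float))[0]
    return (P-np.array(m["tvec"]).ravel())@Rm
def snap(name,tag):
    st=ctrl.state();p,d=ctrl.snapshot(name)
    cv2.imwrite(f"pics/{tag}.png",p[:,:,::-1]);W=world(name,d,st)
    np.savez(f"pics/{tag}.npz",W=W,d=d,p=p);return p,d,W
E
python3 - <<'E'
from h import *
print(ctrl.state())
for n in("top","side"): snap(n,n+"0")
a=cv2.imread("pics/top0.png");b=cv2.imread("pics/side0.png")
print(ctrl.camera_model("wrist"))
E
```

```text
pics
{'clock': 0.0, 'qpos': array([-1.37802259e+00,  5.33370468e-02,  1.61430147e+00,  4.65511429e-06,
        1.47600220e+00, -1.18984505e-01]), 'qvel': array([ 9.79648306e-05,  8.06812306e-04,  6.54077320e-04, -1.12702430e-03,
        2.59897036e-04, -1.65264268e-03]), 'joint_torque': array([-5.41773752e-04, -3.93679869e+01, -3.70176566e+01, -1.12606640e-04,
        7.24849873e-03,  3.41394966e-06]), 'ee_pos': array([ 191.60326246, -594.27764388,  244.07081014]), 'tcp_rot': array([ 9.87874947e-01,  1.55248319e-01, -3.54574532e-05, -1.02342223e-03]), 'contact_force': array([ 0.63161965, -1.08120442,  0.70960642]), 'ft_torque': array([ 0.03638182,  0.02017582, -0.01648246]), 'finger_gap': 1.0008687355695973}
{'mtx': array([[291.0826206 ,   0.        , 317.44757796],
       [  0.        , 291.0826206 , 196.6156717 ],
       [  0.        ,   0.        ,   1.        ]]), 'mount': array([[-7.65967810e-04, -9.51190039e-01, -3.08604799e-01,
         7.83895882e+01],
       [ 9.99999609e-01, -8.65257160e-04,  1.84885270e-04,
        -6.10775197e-01],
       [-4.42883539e-04, -3.08604537e-01,  9.51190330e-01,
        -1.29247397e+02],
       [ 0.00000000e+00,  0.00000000e+00,  0.00000000e+00,
         1.00000000e+00]])}
```

View pics/top0.png

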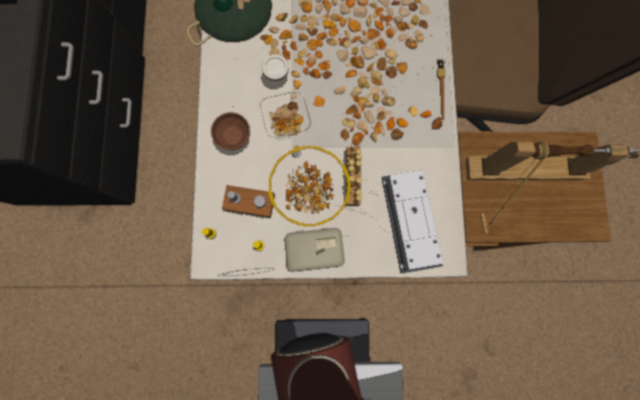

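View pics/side0.png

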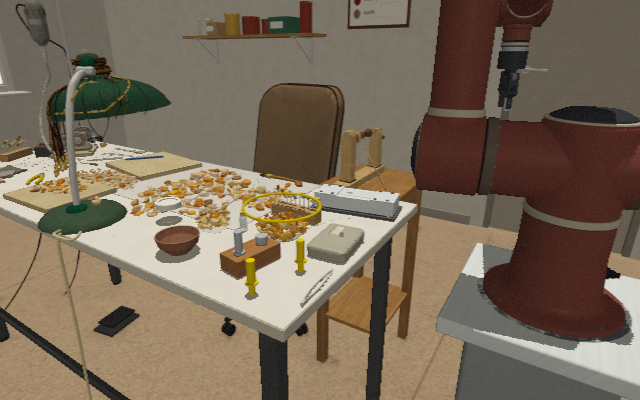

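The top picture shows the rack at (248,200), with the tall pin near (235,197) and the stop pin near (260,201). The fixture is at (412,220), the tin at (315,249), the burr block at (353,176), and the yellow decoys at (209,233) and (258,245). The side view agrees: the tall grey pin is at (238,240).

Run:
```python
from h import *
Z=np.load("pics/top0.npz");W=Z["W"];p=Z["p"]
for u,v in [(235,197),(234,193),(260,201),(248,200),(412,220),(394,180),(315,249),(353,176),(209,233),(258,245)]: print(u,v,W[v,u].round(0))
def box(x0,y0,x1,y1,zl,zh):
    s=W[y0:y1,x0:x1].reshape(-1,3);return s[(s[:,2]>zl)&(s[:,2]<zh)]
s=box(218,180,278,222,25,42);print("rack",len(s),cv2.minAreaRect(s[:,:2].astype(np.float32)))
s=box(218,180,278,222,60,95);print("pin top",len(s),s.mean(0),s.min(0),s.max(0))
s=box(218,180,278,222,44,56);print("stop",len(s),s.mean(0))
s=box(380,160,450,280,36,60);print("fix",len(s),cv2.minAreaRect(s[:,:2].astype(np.float32)))
s=box(280,220,350,275,20,36);print("tin",len(s),cv2.minAreaRect(s[:,:2].astype(np.float32)))
s=box(340,140,366,212,30,120);print("burr",len(s),cv2.minAreaRect(s[:,:2].astype(np.float32)),s.max(0))
Z=np.load("pics/side0.npz");W=Z["W"]
for u,v in [(238,240),(238,232),(262,240),(240,265)]: print("side",W[v,u].round(0))
c=cv2.resize(p[160:290,190:460],None,fx=2.9,fy=2.9,interpolation=cv2.INTER_CUBIC)
cv2.imwrite("pics/c0.png",c[:,:,::-1])
```

```text
235 197 [515. 205.  72.]
234 193 [522. 205.  81.]
260 201 [510. 153.  52.]
248 200 [515. 183.  33.]
412 220 [ 466. -187.   45.]
394 180 [ 557. -149.   50.]
315 249 [404.  31.  25.]
353 176 [572. -58.  28.]
209 233 [438. 259.  65.]
258 245 [411. 154.  67.]
rack 997 ((514.6358032226562, 183.0484619140625), (110.59016418457031, 56.688941955566406), 80.63977813720703)
pin top 156 [518.33978344 155.12880853  73.85261982] [484.37510662 113.5340398   62.39167495] [552.82162518 219.31369541  81.29012554]
stop 117 [509.84443139 158.73491824  50.73306804]
fix 3315 ((469.26708984375, -196.46420288085938), (215.836669921875, 79.75348663330078), 9.310628890991211)
tin 2211 ((403.05621337890625, 31.95269775390625), (88.05067443847656, 129.9337615966797), 5.679754734039307)
burr 636 ((561.80029296875, -50.160545349121094), (51.709999084472656, 158.36962890625), 88.88253021240234) [640.72816792 -22.84032403  82.51039756]
side [514. 220.  67.]
side [ 35. 713. 398.]
side [501. 166.  47.]
side [495. 239.  28.]
```

View pics/c0.png

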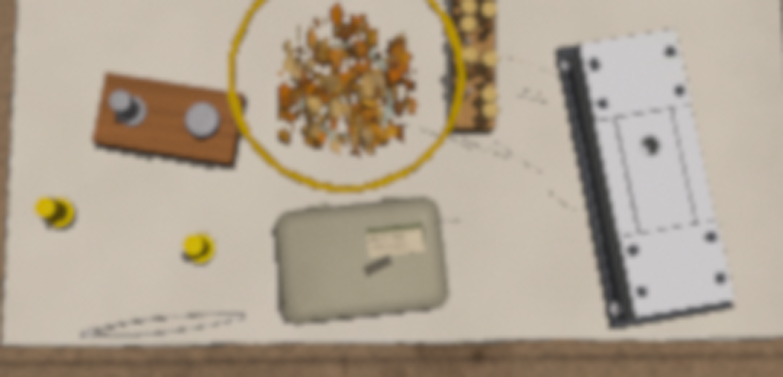

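The pin should be near (519,211), from the rack centre plus 29 mm along its axis. I'll go above it with the jaws across the rack axis.

```bash
python3 -m creep '[[55.9,-66.7,4,0,0,-1.095,5],[55.9,-66.7,4,0,0,-1.095,5],[55.9,-66.7,4,0,0,-1.095,5],[55.9,-66.7,4,0,0,-1.095,5],[55.9,-66.7,4,0,0,-1.095,5],[55.9,-66.7,4,0,0,-1.095,5],[55.9,-66.7,4,0,0,-1.095,5],[55.9,-66.7,4,0,0,-1.095,5],[55.9,-66.7,4,0,0,-1.095,5],[55.9,-66.7,4,0,0,-1.095,5],[55.9,-66.7,4,0,0,-1.095,5],[55.9,-66.7,4,0,0,-1.095,5],[55.9,-66.7,4,0,0,-1.095,5],[55.9,-66.7,4,0,0,-1.095,5],[55.9,-66.7,4,0,0,-1.095,5],[55.9,-66.7,4,0,0,-1.095,5],[55.9,-66.7,4,0,0,-1.095,5],[55.9,-66.7,4,0,0,-1.095,5],[55.9,-66.7,4,0,0,-1.095,5],[55.9,-66.7,4,0,0,-1.095,5]]'
cat > rel.py <<'E'
from h import *
def rel(t,yaw=None):
    s=ctrl.state();r=R.from_quat(s["tcp_rot"]);M=r.as_matrix()
    d=M.T@(np.array(t)-s["ee_pos"])/10
    y=np.degrees(np.arctan2(M[1,0],M[0,0]))
    print("shift cm",d.round(2),"yaw",y.round(2),"turn",None if yaw is None else np.radians(y-yaw).round(4),"tilt z",M[:,2].round(4))
E
python3 -c "
from rel import *
rel([519,211,190],80.6);print(ctrl.state()['qpos'].round(3))"
```

```text
clock: 1.77
ee_pos: [504.9, 178.7, 206.4]
tcp_rot: [0.762, 0.647, -0.0, -0.0]
contact_force: [0.6, -1.2, 0.2]
finger_gap: 0.587
shift cm [3.41 0.87 1.64] yaw 80.64 turn 0.0007 tilt z [-5.e-04 -3.e-04 -1.e+00]
[ 0.201 -0.135  1.86  -0.     1.417  0.365]
```

```bash
python3 -m creep '[[3.4,0.8,1.5,0,0,0,5],[3.4,0.8,1.5,0,0,0,5],[3.4,0.8,1.5,0,0,0,5],[3.4,0.8,1.5,0,0,0,5]]'
python3 - <<'E'
from rel import *
rel([519,211,190],80.6)
p,d,W=snap("wrist","w1")
m=(W[:,:,2]>70)&(W[:,:,2]<90)
n,l,s,c=cv2.connectedComponentsWithStats(m.astype(np.uint8))
for i in range(1,n):
    if s[i,4]>30:
        q=W[l==i];print(s[i],q.mean(0).round(1),q.min(0).round(1),q.max(0).round(1))
E
```

```text
clock: 2.1
ee_pos: [517.9, 208.4, 191.4]
tcp_rot: [0.763, 0.647, -0.001, -0.0]
contact_force: [0.8, -0.5, -0.3]
finger_gap: 0.584
shift cm [0.28 0.06 0.14] yaw 80.62 turn 0.0004 tilt z [-1.4e-03 -8.0e-04 -1.0e+00]
[310 179  18  21 289] [519.1 216.   79.8] [511.4 207.6  70.4] [526.6 222.7  82.6]
[469 243   6  14  34] [653.7 130.1  70.5] [651.1 122.9  70. ] [656.1 136.4  71.6]
[279 259  85  84 921] [493.9 110.6  74.1] [450.2  51.7  70.1] [549.8 137.6  76.5]
[401 265  40  32 309] [603.4 105.6  74. ] [584.9  85.1  70.1] [620.6 124.9  76.1]
[418 353  23  28 217] [605.4  -7.9  73.6] [592.3 -24.3  70.1] [617.1  10.3  75.8]
[442 389  10  11  82] [621.5 -46.   77.5] [617.4 -50.1  70.6] [626.2 -43.4  82.5]
```

View pics/w1.png

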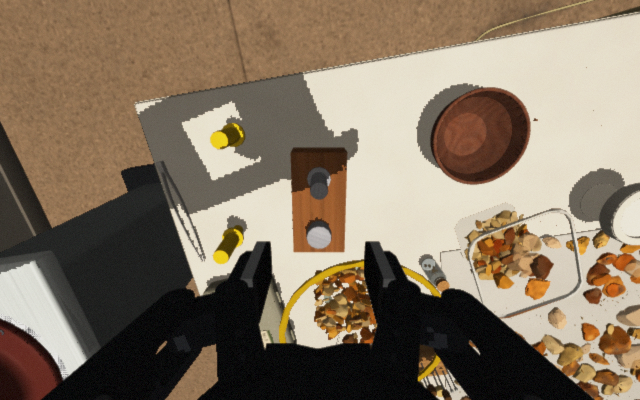

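The tall pin's head is centred between the fingers in the picture at about (319,185), with the stop pin at (319,237). The sieve hoop, 76 mm high, is well clear. Next I measure the top cap more precisely.

Run:
```python
from rel import *
W=np.load("pics/w1.npz")["W"][170:260,290:350]
s=W.reshape(-1,3)
c=s[(s[:,2]>78.5)&(s[:,2]<86)];print("cap",len(c),cv2.minEnclosingCircle(c[:,:2].astype(np.float32)),c[:,2].mean())
b=s[(s[:,2]>60)&(s[:,2]<77)&(s[:,1]>195)];print("body",b.min(0),b.max(0))
k=s[(s[:,2]>31)&(s[:,2]<35.5)];print("rack",cv2.minAreaRect(k[:,:2].astype(np.float32)),k[:,2].mean())
c=s[(s[:,2]>36)&(s[:,2]<40)&(s[:,1]>190)];print("collar",len(c),cv2.minEnclosingCircle(c[:,:2].astype(np.float32)))
rel([519.2,213.5,57],80.6)
```

```text
cap 245 ((518.9718017578125, 214.9654998779297), 7.774815082550049) 80.71254137764713
body [511.18384511 214.34101842  60.10634319] [526.63394137 222.68249001  76.92095979]
rack ((512.7356567382812, 177.2758026123047), (92.02801513671875, 56.17592239379883), 80.7409439086914) 34.53260490842592
collar 175 ((516.6947631835938, 207.60342407226562), 28.601558685302734)
shift cm [5.700e-01 1.000e-02 1.351e+01] yaw 80.56 turn -0.0006 tilt z [-1.e-04 -3.e-04 -1.e+00]
```

```bash
python3 -m creep '[[0.65,0,2,0,0,0,5],[0.65,0,5,0,0,0,5],[0.65,0,8,0,0,0,5],[0.65,0,11,0,0,0,5],[0.65,0,12.5,0,0,0,5],[0.65,0,13.4,0,0,0,5],[0.65,0,13.4,0,0,0,5],[0.65,0,13.4,0,0,0,5]]'
python3 -c "
from rel import *
rel([519,214.8,57],80.6)"
```

```text
clock: 2.82
ee_pos: [520.1, 214.5, 59.2]
tcp_rot: [0.763, 0.646, 0.001, 0.0]
contact_force: [-0.4, -0.6, 0.8]
finger_gap: 0.59
shift cm [ 0.01 -0.11  0.22] yaw 80.53 turn -0.0012 tilt z [ 1.5e-03  4.0e-04 -1.0e+00]
```

```bash
python3 -m creep '[[0,0,0.1,0,0,0,3],[0,0,0.1,0,0,0,1],[0,0,0.1,0,0,0,1],[0,0,0.1,0,0,0,1],[0,0,0.1,0,0,0,1],[0,0,0.1,0,0,0,1],[0,0,0.1,0,0,0,1],[0,0,0.1,0,0,0,1],[0,0,0.1,0,0,0,1],[0,0,0.1,0,0,0,1]]'
python3 -c "
from rel import *
rel([519,214.8,57],80.6);print(ctrl.state()['finger_gap']*85.4)"
```

```text
clock: 3.65
ee_pos: [520.6, 215.3, 58.9]
tcp_rot: [0.763, 0.647, 0.001, 0.001]
contact_force: [-0.8, -0.2, 6.4]
finger_gap: 0.171
shift cm [-0.08 -0.15  0.19] yaw 80.61 turn 0.0002 tilt z [ 2.5e-03  3.0e-04 -1.0e+00]
14.630713445160826
```

```bash
python3 -m creep '[[0,0,-1,0,0,0,1],[0,0,-3,0,0,0,1],[0,0,-6,0,0,0,1],[0,0,-9,0,0,0,1],[0,0,-12,0,0,0,1],[0,0,-14,0,0,0,1],[0,0,-14,0,0,0,1]]'
python3 - <<'E'
from rel import *
rel([466,-190,200],99.3);print(ctrl.state()['finger_gap'],ctrl.state()['contact_force'])
snap("side","s1");p,d,W=snap("wrist","w2")
a=cv2.imread("pics/s1.png")[60:280,140:400];b=cv2.imread("pics/w2.png")[150:330,220:420]
cv2.imwrite("pics/c1.png",np.hstack([cv2.resize(a,(390,330)),cv2.resize(b,(366,330))]))
E
```

```text
clock: 4.23
ee_pos: [522.2, 216.0, 203.7]
tcp_rot: [0.763, 0.647, 0.005, 0.002]
contact_force: [1.2, 1.2, 0.2]
finger_gap: 0.168
shift cm [-40.97   1.07   0.2 ] yaw 80.61 turn -0.3261 tilt z [ 0.0101  0.0028 -0.9999]
0.1684576844744991 [1.22498165 1.24961183 0.24393659]
```

View pics/c1.png

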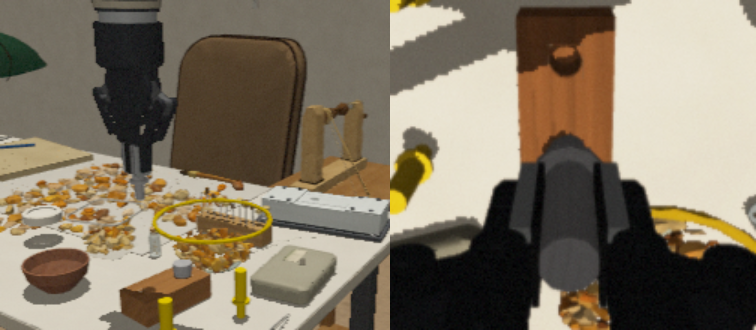

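The pin is held upright in the jaws. The stop pin is still in the rack, and the locating pin's hole is empty. Next I go over the fixture.

```bash
python3 -m creep '[[-41,1,0,0,0,-0.326,1],[-41,1,0,0,0,-0.326,1],[-41,1,0,0,0,-0.326,1],[-41,1,0,0,0,-0.326,1],[-41,1,0,0,0,-0.326,1],[-41,1,0,0,0,-0.326,1],[-41,1,0,0,0,-0.326,1],[-41,1,0,0,0,-0.326,1],[-41,1,0,0,0,-0.326,1],[-41,1,0,0,0,-0.326,1],[-41,1,0,0,0,-0.326,1],[-41,1,0,0,0,-0.326,1],[-41,1,0,0,0,-0.326,1]]'
python3 - <<'E'
from rel import *
rel([466,-190,200],99.3)
p,d,W=snap("wrist","w3")
s=W.reshape(-1,3);k=s[(s[:,2]>40)&(s[:,2]<52)]
print(len(k),cv2.minAreaRect(k[:,:2].astype(np.float32)),np.median(k[:,2]))
E
```

```text
clock: 5.42
ee_pos: [461.4, -190.3, 194.9]
tcp_rot: [0.648, 0.762, -0.0, -0.002]
contact_force: [-0.5, 0.3, -0.7]
finger_gap: 0.168
shift cm [-0.05  0.46 -0.51] yaw 99.25 turn -0.0009 tilt z [-0.0031  0.0025 -1.    ]
16303 ((500.735107421875, -139.6475067138672), (296.78009033203125, 174.36341857910156), 9.52768611907959) 46.90360559808087
```

View pics/w3.png

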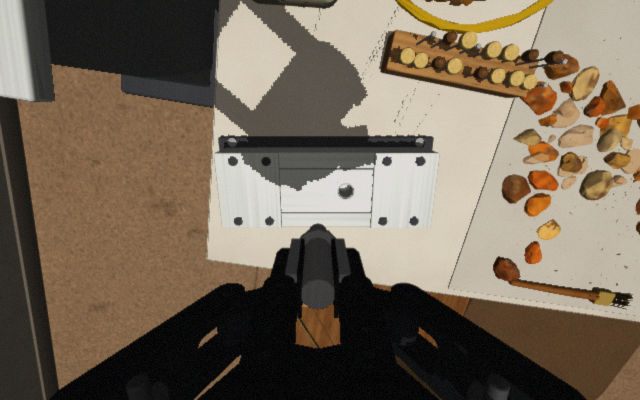

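The fixture is in view. The bar lies between seams at rows 168 and 213, with a dark hole at (346,191) and eight screws round it. The pin tip is near (318,228). I'll convert these with the calibration.

Run:
```python
from rel import *
Z=np.load("pics/w3.npz");W=Z["W"];p=Z["p"];d=Z["d"]
st=ctrl.state();Rt=R.from_quat(st["tcp_rot"]).as_matrix();T=np.array(st["ee_pos"])
m=ctrl.camera_model("wrist");K=np.array(m["mtx"]);M=np.array(m["mount"])
def ray(u,v,z):
    r=Rt@M[:3,:3]@np.linalg.inv(K)@[u,v,1];o=Rt@M[:3,3]+T
    return o+r*(z-o[2])/r[2]
g=cv2.cvtColor(p,cv2.COLOR_RGB2GRAY)
def cen(u,v,w=7,th=None):
    a=g[v-w:v+w+1,u-w:u+w+1].astype(float);bg=np.median(a);k=np.clip(bg-30-a,0,None)
    yy,xx=np.mgrid[-w:w+1,-w:w+1];return u+(k*xx).sum()/k.sum(),v+(k*yy).sum()/k.sum()
S=np.array([ray(*cen(*q),48.5) for q in [(266,161),(387,160),(420,160),(238,221),(269,221),(383,221),(414,221)]])
print(S.round(1))
up=S[1]-S[0];print("axis deg",np.degrees(np.arctan2(*up[1::-1])),np.degrees(np.arctan2(*(S[6]-S[3])[1::-1])))
c=(S[0]+S[1]+S[4]+S[5])/4;print("screw centre",c)
hp=cen(346,191,11);h=ray(*hp,44);print("hole px",hp,h)
a=np.radians(9.4);ex=np.array([np.cos(a),np.sin(a)]);ey=np.array([-ex[1],ex[0]])
print("hole fixture xy",(h-c)[:2]@ex,(h-c)[:2]@ey)
for u in(300,330,360):
  col=g[:,u];print(u,[(v,int(col[v])) for v in range(160,232) if col[v]<170 or v in(168,213)][:14])
# pin cap
s=W[240:320,290:345].reshape(-1,3);k=s[np.abs(s[:,2]-T[2]-23)<8];print("cap z",np.percentile(k[:,2],[5,50,95]))
k=k[k[:,2]>np.percentile(k[:,2],95)-2.5];cc=cv2.minEnclosingCircle(k[:,:2].astype(np.float32));print("cap",cc,"tool xy",Rt.T@(np.array([*cc[0],T[2]])-T))
print("tip guess",ray(318,228,150)-T)
a=p[130:300,220:440];cv2.imwrite("pics/c3.png",cv2.resize(a,None,fx=3.5,fy=3.5,interpolation=cv2.INTER_CUBIC)[:,:,::-1])
```

```text
[[ 407.2 -172.2   48.5]
 [ 521.6 -153.1   48.5]
 [ 553.1 -148.    48.5]
 [ 385.8 -238.4   48.5]
 [ 417.4 -233.2   48.5]
 [ 531.8 -214.3   48.5]
 [ 563.3 -209.1   48.5]]
axis deg 9.447264640806313 9.376572749468417
screw centre [ 469.51009042 -193.20047545   48.5       ]
hole px (np.float64(345.8027353081701), np.float64(191.7251552795031)) [ 489.71662321 -191.18656525   44.        ]
hole fixture xy 20.264126560058976 -1.3133836725437409
300 [(160, 89), (161, 91), (162, 89), (163, 90), (164, 92), (165, 89), (166, 89), (167, 84), (168, 64), (169, 71), (170, 85), (171, 88), (172, 87), (173, 87)]
330 [(160, 88), (161, 88), (162, 90), (163, 91), (164, 87), (165, 88), (166, 92), (167, 86), (168, 64), (169, 72), (170, 86), (171, 88), (172, 107), (212, 134)]
360 [(160, 85), (161, 87), (162, 90), (163, 90), (164, 90), (165, 107), (168, 122), (169, 148), (212, 138), (213, 173)]
cap z [211.71412142 216.77829719 223.02484509]
cap ((459.8870544433594, -186.08755493164062), 13.591145515441895) tool xy [ 3.91271509 -1.25037269  0.01204415]
tip guess [ -0.75296649   1.30627294 -45.30580053]
```

View pics/c3.png

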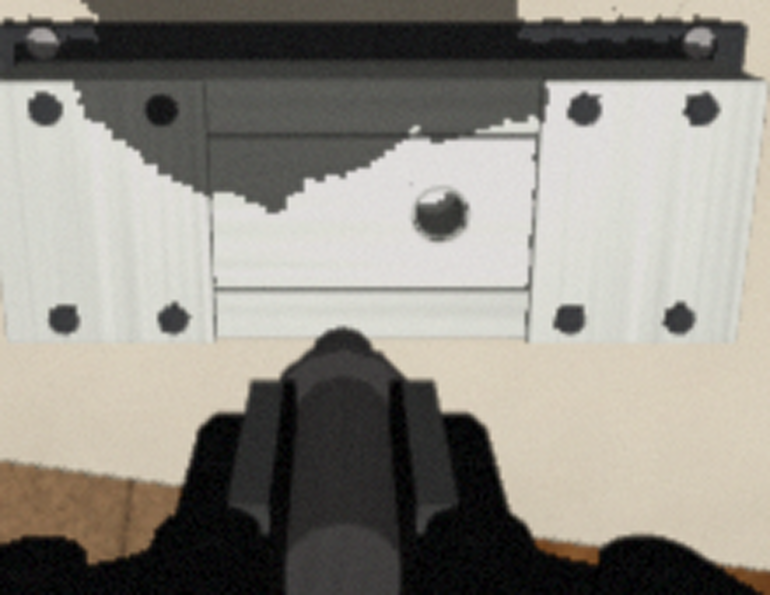

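Run:
```python
from rel import *
Z=np.load("pics/w3.npz");d=Z["d"]
m=ctrl.camera_model("wrist");K=np.array(m["mtx"]);M=np.array(m["mount"])
def tray(u,v,z):
    r=M[:3,:3]@np.linalg.inv(K)@[u,v,1];o=M[:3,3];return (o+r*(z-o[2])/r[2]).round(1)
print("foot +x edge",tray(318,223.7,47),tray(318,223.7,45)); print("cap +x edge",tray(318.5,279.4,-21),tray(318.5,279.4,-25))
v,u=np.mgrid[270:315,295:342];dd=d[270:315,295:342]
P=np.stack([(u-K[0,2])/K[0,0]*dd,(v-K[1,2])/K[1,1]*dd,dd],-1)@M[:3,:3].T+M[:3,3]
for r in range(0,45,4): print(270+r,P[r,23].round(1),P[r,[15,31],2].round(1))
k=P[(P[...,2]<-18)&(P[...,2]>-40)&(dd>0)]
print(len(k),np.percentile(k,[1,50,99],axis=0).round(1))
st=[ctrl.state()["ee_pos"].round(1) for _ in range(3)];print(st)
for q in [(345.7,190.8)]: print("hole tool",tray(*q,ctrl.state()["ee_pos"][2]-44))
for uu in(320,340,360): print("seams mid",(tray(uu,168.4,151)+tray(uu,212.5,151))/2)
for a,b in [((266,161),(269,221)),((387,160),(383,221))]: print(tray(*a,146.5),tray(*b,146.5))
```

```text
foot +x edge [ 3.6 -0.4 47. ] [ 4.5 -0.4 45. ]
cap +x edge [  6.9  -0.3 -21. ] [  9.6  -0.3 -25. ]
270 [  7.   -0.5 -13.8] [-13.8 -13.3]
274 [  7.5  -0.5 -17.8] [-16.5 -15.4]
278 [  7.4  -0.5 -20.7] [-20.2 -18.9]
282 [  6.1  -0.5 -21.8] [-21.7 -21.3]
286 [  4.   -0.5 -21.7] [-21.8 -21.3]
290 [  2.2  -0.5 -22. ] [-22.2 -21.7]
294 [ -0.6  -0.5 -20.9] [-21.6 -21.4]
298 [ -1.8  -0.5 -22.1] [-21.4 -21.4]
302 [ -4.   -0.5 -21.9] [-22.1 -21.8]
306 [ -6.   -0.5 -22.1] [-21.9 -22.4]
310 [-200.8   -0.3  213.9] [213.9 212.5]
314 [-207.5   -0.3  213.7] [213.4 214. ]
1595 [[ -8.3 -10.  -33.4]
 [  2.2  -0.5 -22.1]
 [ 11.8   8.7 -18.5]]
[array([ 461.8, -189.7,  195.3]), array([ 461.8, -189.7,  195.3]), array([ 461.8, -189.7,  195.3])]
hole tool [ -5.4  27.6 151.3]
seams mid [ -5.45   1.65 151.  ]
seams mid [ -5.45  21.8  151.  ]
seams mid [ -5.45  41.9  151.  ]
[ 25.9 -50.1 146.5] [-36.2 -50.5 146.5]
[ 26.8  65.7 146.5] [-36.2  66.2 146.5]
```

The hole is at tool (-5.4, 27.6) and the pin tip at about (-1, -0.4), roughly 46 mm below the TCP. I'll move across and descend to just above the bar.

```bash
python3 -m creep '[[-0.45,2.8,0,0,0,0,1],[-0.45,2.8,3,0,0,0,1],[-0.45,2.8,6,0,0,0,1],[-0.45,2.8,8.5,0,0,0,1],[-0.45,2.8,9.5,0,0,0,1],[-0.45,2.8,9.8,0,0,0,1],[-0.45,2.8,9.8,0,0,0,1],[-0.45,2.8,9.8,0,0,0,1]]'
python3 - <<'E'
from rel import *
rel([489.7,-190,90],99.4)
p,d,W=snap("wrist","w4")
a=p[110:270,220:420];cv2.imwrite("pics/c4.png",cv2.resize(a,None,fx=3.5,fy=3.5,interpolation=cv2.INTER_CUBIC)[:,:,::-1])
E
```

```text
clock: 6.13
ee_pos: [491.8, -190.9, 100.6]
tcp_rot: [0.647, 0.762, 0.0, 0.001]
contact_force: [-0.1, -0.3, -0.3]
finger_gap: 0.173
shift cm [ 0.12 -0.19  1.06] yaw 99.34 turn -0.0011 tilt z [ 0.0021 -0.0011 -1.    ]
```

View pics/c4.png

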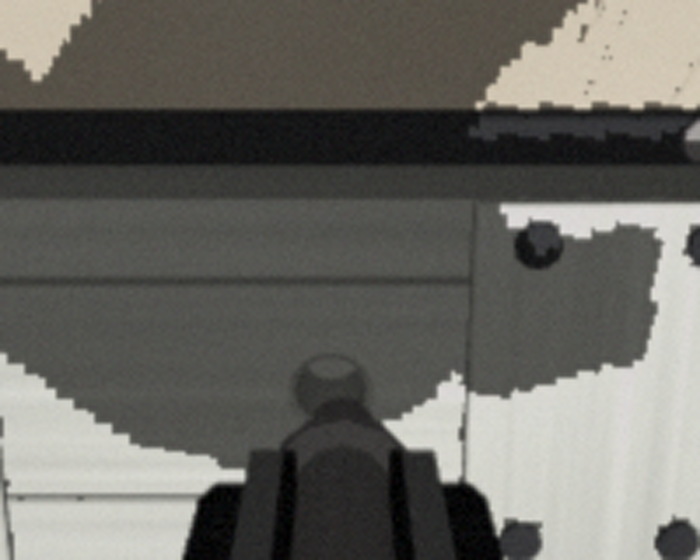

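The hole rim is at crop columns 293–368 (centre 330) with its far edge at row 354. The pin shank is at column 343 with its far edge at row 400, so the tip is about 3 mm too far along tool +y. I'll work out the correction.

Run:
```python
from rel import *
m=ctrl.camera_model("wrist");K=np.array(m["mtx"]);M=np.array(m["mount"])
def tray(u,v,z):
    r=M[:3,:3]@np.linalg.inv(K)@[u,v,1];o=M[:3,3];return (o+r*(z-o[2])/r[2]).round(1)
f=lambda a,b,z:tray(a/3.5+220-.36,b/3.5+110-.36,z)
for z in(55.6,56.6): print("rim +x edge",f(330.5,354,z),"rim sides",f(293,388,z),f(368,388,z),"seams",f(330,281,z),f(100,497,z))
print("foot edge",f(343,400,46),"collar edge",f(343,417,24),f(343,417,20), ctrl.state()["ee_pos"])
```

```text
rim +x edge [ 9.4 -3.1 55.6] rim sides [  2.3 -10.5  55.6] [ 2.3  4.2 55.6] seams [24.2 -3.1 55.6] [-21.6 -50.1  55.6]
rim +x edge [ 9.  -3.1 56.6] rim sides [  1.9 -10.5  56.6] [ 1.9  4.3 56.6] seams [23.9 -3.1 56.6] [-22.2 -50.3  56.6]
foot edge [ 3.9 -0.7 46. ] collar edge [10.3 -0.7 24. ] [12.1 -0.7 20. ] [ 492.07607678 -191.27054999  101.15233235]
```

```bash
python3 -m creep '[[0.14,-0.25,0,0,0,0,1],[0.14,-0.25,0.3,0,0,0,1],[0.14,-0.25,0.6,0,0,0,1],[0.14,-0.25,0.9,0,0,0,1],[0.14,-0.25,1.1,0,0,0,1],[0.14,-0.25,1.2,0,0,0,1],[0.14,-0.25,1.3,0,0,0,1],[0.14,-0.25,1.3,0,0,0,1],[0.14,-0.25,1.3,0,0,0,1]]'
```

```text
clock: 6.93
ee_pos: [488.1, -190.0, 85.9]
tcp_rot: [0.648, 0.762, 0.0, 0.0]
contact_force: [0.2, 0.8, -1.3]
finger_gap: 0.168
```

At tip height 39.7 mm, below the bar top, there is no force, so the tip has entered the hole. I'll continue gently.

```bash
python3 -m creep '[[0,0,0.2,0,0,0,1],[0,0,0.4,0,0,0,1],[0,0,0.6,0,0,0,1],[0,0,0.6,0,0,0,1],[0,0,0.6,0,0,0,1]]'; python3 -m creep '[[0,0,0.2,0,0,0,1],[0,0,0.4,0,0,0,1],[0,0,0.6,0,0,0,1],[0,0,0.6,0,0,0,1],[0,0,0.6,0,0,0,1]]'
```

```text
clock: 7.35
ee_pos: [488.1, -190.0, 79.8]
tcp_rot: [0.648, 0.762, 0.0, 0.0]
contact_force: [2.4, -0.0, -2.4]
finger_gap: 0.169
clock: 7.77
ee_pos: [488.1, -190.0, 73.8]
tcp_rot: [0.648, 0.762, 0.0, 0.0]
contact_force: [3.3, 0.7, -2.0]
finger_gap: 0.167
```

```bash
python3 -m creep '[[0,0.03,0.1,0,0,0,1],[0,0.03,0.2,0,0,0,1],[0,0.03,0.3,0,0,0,1],[0,0.03,0.4,0,0,0,1],[0,0.03,0.4,0,0,0,1],[0,0.03,0.4,0,0,0,1]]'; python3 -m creep '[[0,0,0.05,0,0,0,1],[0,0,0.1,0,0,0,1],[0,0,0.15,0,0,0,1],[0,0,0.15,0,0,0,1],[0,0,0.15,0,0,0,1]]'
```

```text
clock: 8.27
ee_pos: [488.2, -189.9, 69.8]
tcp_rot: [0.648, 0.762, -0.0, -0.0]
contact_force: [1.2, 1.1, -1.5]
finger_gap: 0.169
clock: 8.68
ee_pos: [488.3, -190.0, 68.8]
tcp_rot: [0.648, 0.762, -0.0, -0.0]
contact_force: [0.9, 0.2, 2.2]
finger_gap: 0.171
```

The force is rising (-1.5 to +2.2 N), which is collar contact at about the expected height. One small step more to confirm, then release.

```bash
python3 -m creep '[[0,0,0.05,0,0,0,1],[0,0,0.08,0,0,0,1],[0,0,0.08,0,0,0,1],[0,0,0.08,0,0,0,1]]'
```

```text
clock: 9.02
ee_pos: [488.4, -190.0, 68.0]
tcp_rot: [0.648, 0.762, -0.0, 0.0]
contact_force: [0.0, 0.4, 3.7]
finger_gap: 0.169
```

Stiffness is about 2 N/mm, so this is the collar on the sprung bar. Releasing.

```bash
python3 -m creep '[[0,0,-0.05,0,0,0,2.2],[0,0,-0.05,0,0,0,3],[0,0,-0.05,0,0,0,4],[0,0,-0.05,0,0,0,5],[0,0,-0.05,0,0,0,5],[0,0,-0.05,0,0,0,5],[0,0,-0.05,0,0,0,5],[0,0,-2,0,0,0,5],[0,0,-5,0,0,0,5],[0,0,-8,0,0,0,5],[0,0,-11,0,0,0,5],[0,0,-13,0,0,0,5],[0,0,-13,0,0,0,5],[0,0,-13,0,0,0,5]]'
python3 - <<'E'
from rel import *
print(ctrl.state()["ee_pos"])
p,d,W=snap("wrist","w5");T=ctrl.state()["ee_pos"]
m=(W[...,2]>75)&(W[...,2]<105)&(np.hypot(W[...,0]-488,W[...,1]+190)<25)
c=W[m];k=c[c[:,2]>np.median(c[:,2])-3];print("cap",len(c),np.median(c[:,2]),cv2.minEnclosingCircle(k[:,:2].astype(np.float32)))
b=W[(np.hypot(W[...,0]-488,W[...,1]+190)<45)&(W[...,2]>40)&(W[...,2]<47)];print("bar z",np.median(b[:,2]))
a=p[110:310,210:430]
snap("side","s2");b=cv2.imread("pics/s2.png")[150:300,210:420]
cv2.imwrite("pics/c5.png",np.hstack([cv2.resize(a,(396,360))[:,:,::-1],cv2.resize(b,(400,360))]))
E
```

```text
clock: 10.18
ee_pos: [489.1, -190.4, 199.4]
tcp_rot: [0.648, 0.762, 0.0, 0.002]
contact_force: [-0.4, 1.1, -0.5]
finger_gap: 0.582
[ 489.09923495 -190.36314565  199.3637302 ]
cap 323 90.27204734206721 ((487.7948913574219, -190.32199096679688), 8.027615547180176)
bar z 44.67804135221276
```

View pics/c5.png

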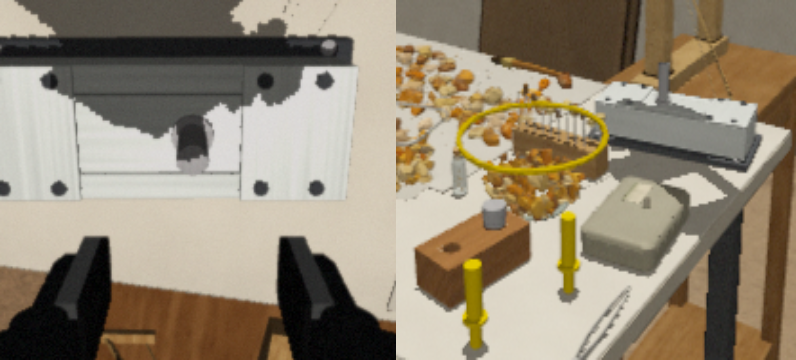

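The pin stands upright in the bar. Its top is 45.6 mm above the bar (46 mm expected when seated), the gripper is clear, and the stop pin, tin and burr block are where they were.

```bash
python3 -c "
from plant import ctrl
print(ctrl.hand_in())"
```

```text
the job is handed in; nothing more can be done
None
```

The locating pin is seated in the hole in the sliding bar, released, and the job is handed in at about 10 s of the 72 s allowed. I took it from the rack and found the hole with the wrist camera at about x = +20 mm along the bar. The pin's tip then entered on the first gentle descent, so no sliding search was needed.

**Last checks:**
- **Seating:** the collar met the sprung bar at the expected height and the push rose at about 2 N/mm. After release, the pin's top measured 45.6 mm above the bar, against 46 mm when fully home.
- **Force:** readings at the end of each move showed at most about 5 N pressing on the bar (3.7 N shown, allowing for the reading's offset of about 1.5 N). They do not show brief peaks within a move. A side force of about 3 N during insertion fell to zero after a 0.3 mm correction.
- **Surroundings:** in the final side view the stop pin is still in the rack, and the tin and burr block look unmoved. The gripper is open and about 130 mm above the fixture, touching nothing.
- **Disagreement:** my first position for the hole was about 3 mm out. A close look corrected it before I went down.

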